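# Put the snap tin away and latch the drawer

### The arm

A 6-joint arm with a two-finger parallel gripper is mounted at the origin on a cart in front of the work surface, level with it; the furniture and walls round the work are solid. World frame = base frame: x ahead of the robot, y to its left, z up, the work surface at z = 0. Lengths are in mm, angles in degrees, forces in N, time in s.
With the tool pointing down it reaches from about 350 to 1000 mm from the base axis. Payload 7.1 kg.
Tool frame: the origin (TCP) lies at the very end of the fingers, on their centre line; the grasp point (between the pads) lies 19 mm behind it (r.grip_depth is the distance from the TCP to the grasp point, in mm); z points along the fingers, y is the line along which they close (so a half turn about z gives the same grasp; the last joint's range is limited). The gripper opens to 85 mm and grips with 20 to 120 N. Pads are 22 mm wide; open, the fingers measure 114 mm over their backs; the gripper's body (76 mm by 85 mm) begins 54 mm behind the grasp point. The pads swing forward as they close: fully open they stand 13 mm farther back than shut.
Start: joints at [73.453, 24.242, 93.386, -0, 62.372, -1.089], TCP at [166.555, 602.382, 231.319] pointing down, gripper open.
Joint ranges: [-172.04, 172.04], [-51.8, 120.97], [4.93, 147.93], [-75.15, 255.16], [6.16, 154.13], [-145.62, 145.62]. Speed limits (degrees/s): [136.94, 136.94, 172.46, 180, 180, 180].

### API

Orientations are given as [roll, pitch, yaw] about the fixed x, y, z axes, in that order (R = Rz(yaw) Ry(pitch) Rx(roll)).
In Python, from bench import readout, grab_frame, ticket, nets, r gives the robot as it stands.
- The arm moves only by the tool arm_command, never from a script. Its argument "series" is a list of rows, each an object of numbers: "rx", "ry", "rz": the turn, a rotation vector about the tool's x, y, z each as a share of 45 degrees, from -1 to 1; "dx", "dy", "dz": the shift along the tool's x, y, z each as a share of 100 mm, from -1 to 1; "hand": the opening, from 0 (shut) to 1 (fully open). A call has 1 to 12 rows; each row is the pose to reach, as a shift and turn from the pose commanded when the call began, along the tool's axes at that moment; what a row does not reach only later rows make up. A row lasts 1/12 s, in which the tool goes at most 41.7 mm and 7.16 degrees, less where a joint would pass 70% of its speed; a pose out of reach is approached as far as the arm can. A call with a number of a shift or a turn outside -1 to 1 is refused whole. A call with a gripper value outside its range is refused whole. The fingers move at their own pace and stop on an object; "newtons" is the grip in N (left out, the last holds). Time passes only in rows, so rows that repeat a pose let the fingers close. It gives the time, the measured TCP pose, the force, the opening and the grip force at its end, in the units of the state.
- readout.read_state(): the state, without advancing time (a new reading comes with each control period).
- grab_frame(name): name is "scene" or "top" or "wrist"; returns a dict with "pixels" (400x640x3 uint8, red, green, blue), "fx", "fy", "cx", "cy" (pixels), "rvec" (rotation vector, rad) and "tvec" (3), from world to camera coordinates, as OpenCV has them. Camera axes: x right, y down, z forward; pixel columns grow to the right and rows downward; lengths in mm; the calibration is good to about 2 mm. A picture is of the moment at which its call begins. There is no depth.
- ticket.hand_in(): hands the job in; it is judged then, once.
Trained networks look in the newest picture that a camera, given by its name, has taken for a name from the list of things; names that differ only in an ending like _2 or _b are one class to them, and where a whole thing is asked for, a point or a joint stands for the part that bears it (a point fixed in the world has none). Each returns a list of dicts, best first, with "confidence" (0 to 1); they miss things now and then, are a little off and sometimes report something else, mostly with a low value. They report only what shows in the picture. A call takes as long as a camera call.
- nets.find_in(camera, label): "location" ([row, column] in pixels, amid what is visible of it).
- nets.trace(camera, label): "mask" (400x640 bool, what is visible of it) and "location" ([row, column] in pixels, amid what is visible of it).
- nets.tip_of(camera, label): "location" ([row, column] in pixels: a listed point, or the origin of a listed thing).
The state is a dict: "t": time; "q": joint angles; "joint_vel": joint speeds; "joint_efforts": joint torques, N m; "position": TCP position; "ee_rot": TCP orientation; "force": force on the tool from outside, world axes, zero at the start; "torque": the same for the moment, N m; "gripper_width": finger opening in mm; "grasp_force": force on a finger pad.
Only numpy, scipy, OpenCV 4.12 (cv2) and the standard library are available. Lean on these libraries where they do the work, as an engineer would, in place of code of your own. Each camera call takes 0.05 s, during which the arm holds its last target. There are 200 camera calls.

### The job

Put the round tin of snaps, standing level, into the open drawer of the little wooden chest without tipping the snaps out, then push the drawer fully home. Only when the drawer is shut, swing the steel latch bar round on its pivot until it lies squarely across the drawer front, and let go. Leave the other things where they are.

Things in the scene. Friction and masses are not known exactly. Their poses are not given: they have to be found in the camera images.
- snap_tin: (mm) open round metal tin of snap parts, 60 in diameter, 20 high, about 90 g; origin at the centre of its underside, z up. Stands on the bench left of the chest, in one of three places it shares with the cap and the spool. Behaves as a solid disc: grasp it across its diameter.
- chest: (mm) low wooden drawer chest fixed to the bench: 160 deep (x), 190 wide (y), 72 high, one drawer. Origin: centre of its underside, z up. Its own -x is the way its front faces and the drawer opens, to the robot's left (world +y) within about 0.2 rad; front face at own x = -80. Near it, towards the robot, a fixed board 50 high; left of the open drawer a fixed stick 40 high on papers.
- drawer (a joint): slide of the drawer in m: 0 fully home (front flush with the chest's), 0.11 fully open; starts 0.095 to 0.11 open. About 1.5 N to move; stays where it is left.
- drawer_in (a point): (mm) point on the drawer's inner floor, 12 above the bench, midway between the sides, 45 behind the inside of the drawer front; moves with the drawer, axes as the chest's. Inside: y +-76, x -45 to +89 of this point. Sides rise 30 over this floor, the front 51. At the start at least 40 behind the point is open above; beyond that lies the chest's top.
- drawer_knob (a point): (mm) centre of the end face of the drawer's round wooden knob: 22 in diameter, axis level, 12 proud of the drawer front, 34 above the bench, midway across the front; moves with the drawer, axes as the chest's. The drawer front is 162 wide, from 8 to 63 above the bench.
- latch (a joint): angle of the steel latch bar on its upright pivot, rad: 0 pointing straight the way the drawer opens (chest's -x), growing as it swings towards the chest's +y (clockwise from above), 1.57 squarely across the drawer front. Stops at -1.0 and 1.62. Starts at -0.6 to 0.05, clear of the drawer. Light friction (0.6 N at the peg); stays where left.
- latch_hinge (a point): (mm) pivot axis of the latch bar, at the bar's upper face 60 above the bench. It stands on a wooden ear at the chest's front corner nearest the robot: ear 24 wide (chest y -109 to -85), 27 forward of the front face, 52 high. Pivot at chest x -93.5, y -97.
- latch_peg (a point): (mm) centre of the top of the upright steel peg on the free end of the latch bar: 87 above the bench, 70 from the pivot axis, 10 to 13 thick, 27 tall above the bar. Bar 14 wide, 7 thick, upper face 60 above the bench. The peg can be pushed from the side or pinched from above.
- cap: (mm) frosted round plastic cap, 44 mm in diameter, 15 mm high, empty; origin at the centre of its underside. Leave alone.
- spool: (mm) spool of natural thread, 44 mm in diameter, 56 mm high, standing upright; origin at the centre of its underside. Leave alone.
- beeswax: (mm) cake of beeswax, 34 x 55 x 18 mm, lying on top of the chest towards its back; origin at the centre of its underside. Leave alone.

How it is judged (in metres and radians):
On the way, in this order (a step that is already met when the one before it is completed fails the run):
1. the tin stands level in the open drawer, released (x of snap_tin in the frame of drawer_in between -0.05 and 0.095 m and y of snap_tin in the frame of drawer_in between -0.055 and 0.055 m and z of snap_tin in the frame of drawer_in between -0.006 and 0.008 m and angle between snap_tin's own z axis and vertical below 0.15 rad and contact force between the fingers and snap_tin below 0.1 N and value of joint drawer above 0.05 m), for 0.2 s.
2. the drawer is pushed fully home with the tin in it (value of joint drawer below 0.005 m and x of snap_tin in the frame of drawer_in between -0.05 and 0.095 m and y of snap_tin in the frame of drawer_in between -0.055 and 0.055 m and z of snap_tin in the frame of drawer_in between -0.006 and 0.008 m and angle between snap_tin's own z axis and vertical below 0.15 rad), for 0.2 s.
3. the latch bar lies across the shut drawer (value of joint latch above 1.4 rad and value of joint drawer below 0.005 m), for 0.2 s.
At the end, for the whole second after the job is handed in: The tin stands on the drawer's floor, level within 0.15 rad, and at rest; the drawer is within 5 mm of fully home; the latch bar is at 1.4 rad or more (within about 10 degrees of square across the drawer front) (all of step 3 and x of snap_tin in the frame of drawer_in between -0.05 and 0.095 m and y of snap_tin in the frame of drawer_in between -0.055 and 0.055 m and z of snap_tin in the frame of drawer_in between -0.006 and 0.008 m and angle between snap_tin's own z axis and vertical below 0.15 rad and linear speed of snap_tin below 0.02 m/s); the robot touches nothing.
It fails at once if the tin is tipped by more than about 30 degrees (angle between snap_tin's own z axis and vertical above 0.5 rad).
It fails at once if the latch is swung over the drawer's path (past 0.5 rad) while the drawer is more than 20 mm open (value of joint latch above 0.5 rad and value of joint drawer above 0.02 m).
It fails at once if the cap, spool or beeswax is moved more than 30 mm (distance of any of cap, spool, beeswax from where it was at the start of the episode above 0.03 m).
It also fails if it takes over 64 s, if anything falls off the work surface, if the arm or the gripper's body presses on something with over 40 N, if the wrist force passes 120 N, or if a joint passes its speed limit or range.

## Working session

There is one attempt and no reset: what is moved stays moved. The work goes in short steps, Python scripts to look and compute and a tool call to move; the robot and the scene stay as the last step left them, time stands still between calls to the robot, and variables do not carry over. Pictures are saved under pics/ and viewed, at most 10 in all, crops included, and the job is handed in when it is done.

Besides the shell and the picture viewer there is one more tool, called after "Emit:" as name(argument=value, ...), one argument or row to a line, values as JSON. arm_command: Moves the arm, as the interface text tells. Its arguments: {"type":"object","properties":{"series":{"type":"array"},"newtons":{"type":"number"}},"required":["series"]}

```bash
mkdir -p pics; cat > h.py <<'E'
import numpy as np, cv2
from bench import readout, grab_frame, ticket, nets, r
def cam(n): return grab_frame(n)
def ray(f,rc):
    R=cv2.Rodrigues(np.array(f["rvec"],float))[0]; t=np.array(f["tvec"],float).ravel()
    d=R.T@np.array([(rc[1]-f["cx"])/f["fx"],(rc[0]-f["cy"])/f["fy"],1.]); return -R.T@t,d
def atz(f,rc,z):
    c,d=ray(f,rc); return c+d*(z-c[2])/d[2]
def tri(obs):
    A=np.zeros((3,3));b=np.zeros(3)
    for f,rc in obs:
        c,d=ray(f,rc); d=d/np.linalg.norm(d); P=np.eye(3)-np.outer(d,d); A+=P;b+=P@c
    return np.linalg.solve(A,b)
def proj(f,p):
    return cv2.projectPoints(np.array(p,float).reshape(-1,1,3),np.array(f["rvec"],float),np.array(f["tvec"],float),np.array([[f["fx"],0,f["cx"]],[0,f["fy"],f["cy"]],[0,0,1]]),None)[0].reshape(-1,2)
E
cat > a.py <<'E'
from h import *
np.set_printoptions(precision=1,suppress=True)
F={}
for c in("scene","top"):
    F[c]=cam(c); cv2.imwrite(f"pics/{c}0.png",F[c]["pixels"][:,:,::-1])
    print(c,ray(F[c],(200,320)))
Z=dict(snap_tin=0,chest=0,drawer_in=12,drawer_knob=34,latch_hinge=60,latch_peg=87,cap=0,spool=0,beeswax=72)
for k,z in Z.items():
    o=[]
    for c in F:
        l=nets.tip_of(c,k)[:2]
        for x in l: print(k,c,np.array(x["location"]),round(x["confidence"],2),atz(F[c],x["location"],z))
        if l:o.append((F[c],l[0]["location"]))
    if len(o)>1: print("  tri",tri(o))
print(readout.read_state())
E
python3 a.py
```

```text
scene (array([ 100.7, -330.7,  806.8]), array([ 0.5,  0.4, -0.8]))
top (array([ 393.3,   17.3, 1325.4]), array([ 0.1,  0. , -1. ]))
snap_tin scene [199.1 283.6] 0.65 [571.3 177.1   0. ]
snap_tin top [195.3 268.8] 0.54 [568.9 173.8   0. ]
  tri [567.9 173.2   6.1]
chest scene [258.6 427.6] 0.56 [ 640.9 -193.9    0. ]
chest top [178.1 390.7] 0.75 [ 630.9 -194.8    0. ]
chest top [193.  268.8] 0.57 [575.9 174.1   0. ]
  tri [ 629.7 -194.5   14.3]
drawer_in scene [231.7 381.4] 0.79 [631.  -75.5  12. ]
drawer_in top [170.  352.2] 0.9 [650.6 -76.4  12. ]
  tri [650.6 -72.9 -10.1]
drawer_knob scene [206.3 364.1] 0.74 [653.   -9.3  34. ]
drawer_knob scene [198.5 287. ] 0.67 [558.  150.6  34. ]
drawer_knob top [168.9 332.7] 0.88 [648.2 -16.8  34. ]
  tri [644.8 -15.5  46.8]
latch_hinge scene [252.2 366.2] 0.81 [534.8 -95.2  60. ]
latch_hinge scene [229.1 382.9] 0.67 [606.9 -89.6  60. ]
latch_hinge top [221.8 236.4] 0.74 [482.  256.5  60. ]
latch_hinge top [204.6 361.9] 0.63 [ 540.6 -102.5   60. ]
  tri [522.9  88.   38.2]
latch_peg scene [221.8 338.9] 0.74 [546.5 -13.6  87. ]
latch_peg top [204.6 335.2] 0.62 [535.6 -24.6  87. ]
  tri [532.8 -23.7 109.4]
cap scene [247.  291.1] 0.65 [474.4  67.    0. ]
cap top [228.7 305.4] 0.64 [470.6  60.3   0. ]
  tri [469.3  60.4  12.4]
spool scene [203. 227.] 0.65 [474.1 279.9  -0. ]
spool top [226.2 236. ] 0.47 [473.  268.5   0. ]
  tri [469.8 267.5  14.1]
beeswax scene [246.7 452. ] 0.72 [ 649.8 -231.4   72. ]
beeswax top [170.3 407.8] 0.73 [ 642.  -232.5   72. ]
  tri [ 640.7 -231.6   82.7]
{'t': 1.0, 'q': array([73.5, 24.2, 93.4, -0. , 62.4, -1.1]), 'joint_vel': array([-0. ,  0. ,  0. ,  0. ,  0.1,  0.1]), 'joint_efforts': array([ -0. , -55.7, -28.2,  -0. ,   0. ,  -0. ]), 'position': array([166.6, 602.4, 231.3]), 'ee_rot': array([180. ,   0. , 164.5]), 'force': array([ 0.3, -0.8,  1. ]), 'torque': array([-0.,  0., -0.]), 'grasp_force': 0.0, 'gripper_width': 85.50966124246598}
```

```bash
python3 -c "
import cv2
for c,(a,b,e,d) in dict(top=(110,260,210,450),scene=(120,320,200,520)).items():
    i=cv2.imread(f'pics/{c}0.png')[a:b,e:d]; i=cv2.resize(i,None,fx=2.4 if c=='scene' else 3,fy=2.4 if c=='scene' else 3,interpolation=2); cv2.imwrite(f'pics/{c}0c.png',i)
"
```

```text
(no output)
```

View pics/top0c.png

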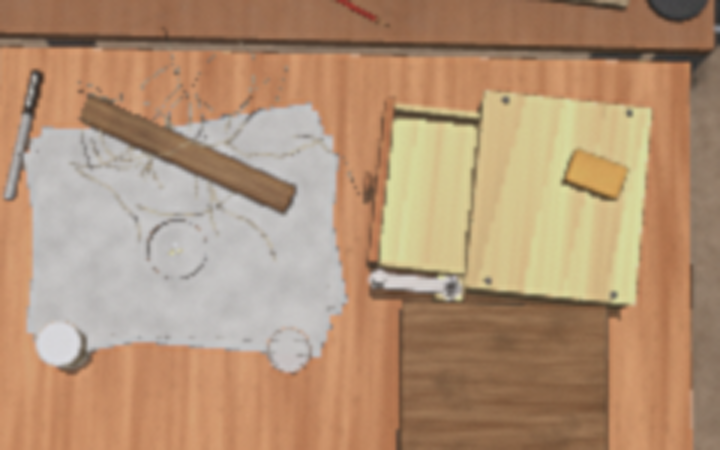

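View pics/scene0c.png

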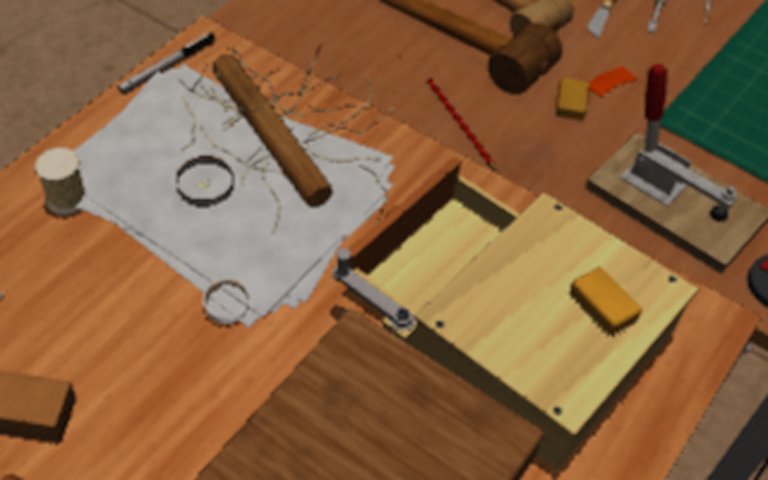

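The top crop shows the tin at (177,248), cap at (289,350), spool at (62,343) and the open drawer with the latch bar just clear on its near side. The chest yaw is about -96°, and the scene view agrees. I'll move towards the tin and turn the tool so the fingers close along the chest's y.

Emit:
arm_command(
  series=[
    {"dx": -0.35, "dy": -0.2, "rz": 0.15},
    {"dx": -0.7, "dy": -0.4, "rz": 0.3},
    {"dx": -1, "dy": -0.61, "rz": 0.45},
    {"dx": -1, "dy": -0.61, "rz": 0.6},
    {"dx": -1, "dy": -0.61, "rz": 0.75},
    {"dx": -1, "dy": -0.61, "rz": 0.89},
  ],
)

```text
schema error: expected keys rx, ry, rz, dx, dy, dz, hand
```

Emit:
arm_command(
  series=[
    {"dx": -0.35, "dy": 0.05, "rz": 0.15},
    {"dx": -0.7, "dy": 0.1, "rz": 0.3},
    {"dx": -1, "dy": 0.15, "rz": 0.45},
    {"dx": -1, "dy": 0.15, "rz": 0.6},
    {"dx": -1, "dy": 0.15, "rz": 0.75},
    {"dx": -1, "dy": 0.15, "rz": 0.89},
  ],
)

```text
schema error: expected keys rx, ry, rz, dx, dy, dz, hand
```

Emit:
arm_command(
  series=[
    {"dx": -0.27, "dy": 0.3},
    {"dx": -0.54, "dy": 0.6},
    {"dx": -0.9, "dy": 1},
    {"dx": -0.9, "dy": 1},
  ],
)

```text
schema error: expected keys rx, ry, rz, dx, dy, dz, hand
```

Emit:
arm_command(
  series=[
    {"dx": -0.27, "dy": 0.3},
    {"dx": -0.54, "dy": 0.6},
    {"dx": -0.9, "dy": 1},
    {"dx": -0.9, "dy": 1},
    {"dx": -0.9, "dy": 1},
    {"dx": -0.9, "dy": 1},
  ],
)

```text
schema error: expected keys rx, ry, rz, dx, dy, dz, hand
```

Emit:
arm_command(
  series=[
    {"dx": -0.35, "dy": -0.2, "dz": 0, "rx": 0, "ry": 0, "rz": 0.15, "hand": 1},
    {"dx": -0.7, "dy": -0.4, "dz": 0, "rx": 0, "ry": 0, "rz": 0.3, "hand": 1},
    {"dx": -1, "dy": -0.61, "dz": 0, "rx": 0, "ry": 0, "rz": 0.45, "hand": 1},
    {"dx": -1, "dy": -0.61, "dz": 0, "rx": 0, "ry": 0, "rz": 0.6, "hand": 1},
    {"dx": -1, "dy": -0.61, "dz": 0, "rx": 0, "ry": 0, "rz": 0.75, "hand": 1},
    {"dx": -1, "dy": -0.61, "dz": 0, "rx": 0, "ry": 0, "rz": 0.89, "hand": 1},
  ],
)

```text
t: 1.5
position: [247.4, 516.4, 231.6]
ee_rot: [180.0, -0.0, 124.1]
force: [0.3, 0.5, -0.5]
gripper_width: 85.3
grasp_force: 0.0
```

Emit:
arm_command(
  series=[
    {"dx": -0.35, "dy": 0.05, "dz": 0, "rx": 0, "ry": 0, "rz": 0.15, "hand": 1},
    {"dx": -0.7, "dy": 0.1, "dz": 0, "rx": 0, "ry": 0, "rz": 0.3, "hand": 1},
    {"dx": -1, "dy": 0.15, "dz": 0, "rx": 0, "ry": 0, "rz": 0.45, "hand": 1},
    {"dx": -1, "dy": 0.15, "dz": 0, "rx": 0, "ry": 0, "rz": 0.6, "hand": 1},
    {"dx": -1, "dy": 0.15, "dz": 0, "rx": 0, "ry": 0, "rz": 0.75, "hand": 1},
    {"dx": -1, "dy": 0.15, "dz": 0, "rx": 0, "ry": 0, "rz": 0.89, "hand": 1},
  ],
)

```text
t: 2.0
position: [316.3, 442.5, 231.5]
ee_rot: [180.0, -0.0, 84.0]
force: [0.2, 0.8, -0.6]
gripper_width: 85.3
grasp_force: 0.0
```

Emit:
arm_command(
  series=[
    {"dx": -0.27, "dy": 0.3, "dz": 0, "rx": 0, "ry": 0, "rz": 0, "hand": 1},
    {"dx": -0.54, "dy": 0.6, "dz": 0, "rx": 0, "ry": 0, "rz": 0, "hand": 1},
    {"dx": -0.9, "dy": 1, "dz": 0, "rx": 0, "ry": 0, "rz": 0, "hand": 1},
    {"dx": -0.9, "dy": 1, "dz": 0, "rx": 0, "ry": 0, "rz": 0, "hand": 1},
  ],
)

```text
t: 2.33
position: [409.1, 340.7, 231.5]
ee_rot: [179.9, 0.0, 84.3]
force: [0.5, -0.4, 0.1]
gripper_width: 85.3
grasp_force: 0.0
```

Emit:
arm_command(
  series=[
    {"dx": -0.27, "dy": 0.3, "dz": 0, "rx": 0, "ry": 0, "rz": 0, "hand": 1},
    {"dx": -0.54, "dy": 0.6, "dz": 0, "rx": 0, "ry": 0, "rz": 0, "hand": 1},
    {"dx": -0.9, "dy": 1, "dz": 0, "rx": 0, "ry": 0, "rz": 0, "hand": 1},
    {"dx": -0.9, "dy": 1, "dz": 0, "rx": 0, "ry": 0, "rz": 0, "hand": 1},
    {"dx": -0.9, "dy": 1, "dz": 0, "rx": 0, "ry": 0, "rz": 0, "hand": 1},
    {"dx": -0.9, "dy": 1, "dz": 0, "rx": 0, "ry": 0, "rz": 0, "hand": 1},
  ],
)

```text
t: 2.83
position: [497.3, 244.2, 231.1]
ee_rot: [-180.0, -0.0, 84.3]
force: [-0.3, 0.1, 0.8]
gripper_width: 85.5
grasp_force: 0.0
```

```bash
cat > b.py <<'E'
from h import *
np.set_printoptions(precision=1,suppress=True)
o=[]
for c in("scene","top","wrist"):
    f=cam(c)
    if c=="wrist": cv2.imwrite("pics/w1.png",f["pixels"][:,:,::-1]); print(ray(f,(200,320)))
    l=nets.tip_of(c,"snap_tin")[:1]; m=nets.trace(c,"snap_tin")[:1]
    if l: print(c,"tip",np.array(l[0]["location"]),l[0]["confidence"],atz(f,l[0]["location"],0)); o.append((f,l[0]["location"]))
    if m:
        k=m[0]["mask"]; e=cv2.minEnclosingCircle(np.argwhere(k).astype(np.int32))
        ys,xs=np.where(k); rc=((ys.min()+ys.max())/2,(xs.min()+xs.max())/2)
        print("  mask",m[0]["confidence"],rc,e[1],atz(f,rc,10),k.sum())
print(tri(o))
E
python3 b.py
```

```text
scene tip [199.3 283.5] 0.66 [570.7 176.9   0. ]
  mask 0.75 (np.float64(195.5), np.float64(285.0)) 12.105871200561523 [576.5 176.   10. ] 200
top tip [194.5 268.3] 0.45 [571.3 175.4   0. ]
  mask 0.39 (np.float64(192.0), np.float64(268.5)) 2.6926822662353516 [577.5 173.9  10. ] 25
(array([504.8, 326.6, 374. ]), array([-0. , -0.3, -0.9]))
wrist tip [210.8 388.6] 0.6 [577.6 171.    0. ]
  mask 0.76 (np.float64(213.0), np.float64(389.5)) 25.169044494628906 [576.8 172.   10. ] 700
[572.2 174.4   3.9]
```

View pics/w1.png

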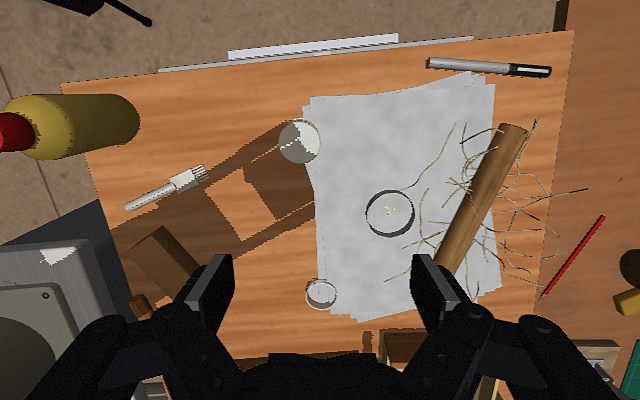

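The wrist picture shows the tin at (390,213), with the stick about 50 px to its right, which leaves room for the fingers. I'll move over it and down.

Emit:
arm_command(
  series=[
    {"dx": -0.3, "dy": 0.4, "dz": 0.2, "rx": 0, "ry": 0, "rz": 0, "hand": 1},
    {"dx": -0.63, "dy": 0.85, "dz": 0.6, "rx": 0, "ry": 0, "rz": 0, "hand": 1},
    {"dx": -0.63, "dy": 0.85, "dz": 1, "rx": 0, "ry": 0, "rz": 0, "hand": 1},
    {"dx": -0.63, "dy": 0.85, "dz": 1, "rx": 0, "ry": 0, "rz": 0, "hand": 1},
    {"dx": -0.63, "dy": 0.85, "dz": 1, "rx": 0, "ry": 0, "rz": 0, "hand": 1},
    {"dx": -0.63, "dy": 0.85, "dz": 1, "rx": 0, "ry": 0, "rz": 0, "hand": 1},
  ],
)

```text
t: 3.78
position: [575.0, 173.0, 130.0]
ee_rot: [-179.8, 0.1, 84.4]
force: [-0.0, -0.0, -0.4]
gripper_width: 85.6
grasp_force: 0.0
```

```bash
sed -i 's/w1.png/w2.png/' b.py; python3 b.py
```

```text
scene tip [201.3 230.7] 0.54 [483.7 276.7   0. ]
  mask 0.66 (np.float64(195.5), np.float64(284.5)) 11.424101829528809 [575.7 177.   10. ] 134
(array([584.2, 255.5, 275.7]), array([-0. , -0.3, -0.9]))
wrist tip [185.9 322.2] 0.85 [577.3 171.9   0. ]
  mask 0.68 (np.float64(188.5), np.float64(321.0)) 34.95390319824219 [576.2 172.6  10. ] 1157
[520.9 216.6  50.4]
```

View pics/w2.png

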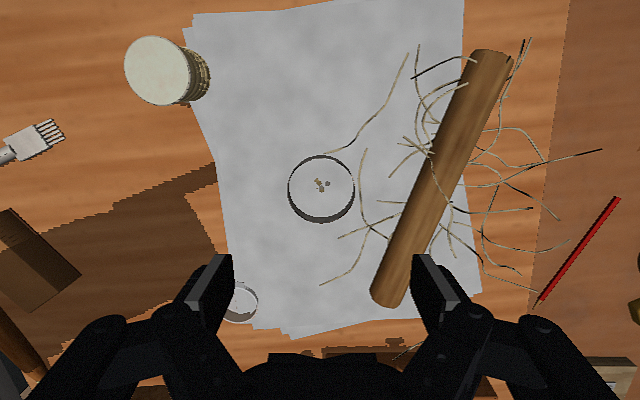

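Tin seen at (321,188); its fitted centre is (576.5, 172.3), within 2 mm of the tool. The fingers are clear of the stick, so I'll descend.

Emit:
arm_command(
  series=[
    {"dx": 0, "dy": 0.015, "dz": 0.4, "rx": 0, "ry": 0, "rz": 0, "hand": 1},
    {"dx": 0, "dy": 0.015, "dz": 0.8, "rx": 0, "ry": 0, "rz": 0, "hand": 1},
    {"dx": 0, "dy": 0.015, "dz": 1, "rx": 0, "ry": 0, "rz": 0, "hand": 1},
    {"dx": 0, "dy": 0.015, "dz": 1, "rx": 0, "ry": 0, "rz": 0, "hand": 1},
  ],
)

```text
t: 4.57
position: [573.9, 172.6, 27.2]
ee_rot: [-179.6, 0.2, 84.5]
force: [-1.3, -0.5, -0.2]
gripper_width: 85.3
grasp_force: 0.0
```

Emit:
arm_command(
  series=[
    {"dx": 0, "dy": 0, "dz": 0.1, "rx": 0, "ry": 0, "rz": 0, "hand": 1},
    {"dx": 0, "dy": 0, "dz": 0.2, "rx": 0, "ry": 0, "rz": 0, "hand": 1},
    {"dx": 0, "dy": 0, "dz": 0.28, "rx": 0, "ry": 0, "rz": 0, "hand": 1},
    {"dx": 0, "dy": 0, "dz": 0.28, "rx": 0, "ry": 0, "rz": 0, "hand": 1},
    {"dx": 0, "dy": 0, "dz": 0.28, "rx": 0, "ry": 0, "rz": 0, "hand": 1},
  ],
)

```text
t: 4.98
position: [577.5, 173.5, 3.6]
ee_rot: [180.0, -0.0, 84.4]
force: [0.1, 0.3, 0.4]
gripper_width: 85.4
grasp_force: 0.0
```

Emit:
arm_command(
  series=[
    {"dx": 0, "dy": 0, "dz": 0.01, "rx": 0, "ry": 0, "rz": 0, "hand": 0.4},
    {"dx": 0, "dy": 0, "dz": 0.01, "rx": 0, "ry": 0, "rz": 0, "hand": 0.4},
    {"dx": 0, "dy": 0, "dz": 0.01, "rx": 0, "ry": 0, "rz": 0, "hand": 0.4},
    {"dx": 0, "dy": 0, "dz": 0.01, "rx": 0, "ry": 0, "rz": 0, "hand": 0.4},
    {"dx": 0, "dy": 0, "dz": 0.01, "rx": 0, "ry": 0, "rz": 0, "hand": 0.4},
    {"dx": 0, "dy": 0, "dz": 0.01, "rx": 0, "ry": 0, "rz": 0, "hand": 0.4},
    {"dx": 0, "dy": 0, "dz": 0.01, "rx": 0, "ry": 0, "rz": 0, "hand": 0.4},
    {"dx": 0, "dy": 0, "dz": 0.01, "rx": 0, "ry": 0, "rz": 0, "hand": 0.4},
  ],
  newtons=35,
)

```text
t: 5.65
position: [577.6, 173.5, 3.3]
ee_rot: [180.0, -0.0, 84.4]
force: [-1.7, -0.6, 5.2]
gripper_width: 57.9
grasp_force: 37.2
```

Emit:
arm_command(
  series=[
    {"dx": 0, "dy": 0, "dz": -0.05, "rx": 0, "ry": 0, "rz": 0, "hand": 0.4},
    {"dx": 0, "dy": 0, "dz": -0.2, "rx": 0, "ry": 0, "rz": 0, "hand": 0.4},
    {"dx": 0, "dy": 0, "dz": -0.45, "rx": 0, "ry": 0, "rz": 0, "hand": 0.4},
    {"dx": 0, "dy": 0, "dz": -0.7, "rx": 0, "ry": 0, "rz": 0, "hand": 0.4},
    {"dx": 0, "dy": 0, "dz": -0.9, "rx": 0, "ry": 0, "rz": 0, "hand": 0.4},
    {"dx": 0, "dy": 0, "dz": -1, "rx": 0, "ry": 0, "rz": 0, "hand": 0.4},
    {"dx": 0, "dy": 0, "dz": -1, "rx": 0, "ry": 0, "rz": 0, "hand": 0.4},
  ],
  newtons=35,
)

```text
t: 6.23
position: [578.9, 173.9, 105.0]
ee_rot: [179.7, -0.1, 84.4]
force: [0.7, 0.3, -1.9]
gripper_width: 57.7
grasp_force: 37.9
```

```bash
cat > c.py <<'E'
from h import *
import sys
np.set_printoptions(precision=1,suppress=True)
n=sys.argv[1]
F={c:cam(c) for c in("scene","top","wrist")}
cv2.imwrite(f"pics/w{n}.png",F["wrist"]["pixels"][:,:,::-1])
for k,z in dict(drawer_in=12,drawer_knob=34,latch_hinge=60,latch_peg=87,snap_tin=0).items():
    for c in F:
        for x in nets.tip_of(c,k)[:1]: print(k,c,np.array(x["location"]),round(x["confidence"],2),atz(F[c],x["location"],z))
m=nets.trace("top","chest")[:1]
if m:
    k=m[0]["mask"]; cs,_=cv2.findContours(k.astype(np.uint8),0,1); b=max(cs,key=len); print("chest rect",m[0]["confidence"],cv2.minAreaRect(b))
s=readout.read_state(); print(s["t"],s["position"],s["grasp_force"],s["gripper_width"])
E
python3 c.py 3
```

```text
drawer_in scene [231.6 380.8] 0.95 [630.4 -74.2  12. ]
drawer_in top [173.  353.5] 0.67 [641.5 -80.4  12. ]
drawer_knob scene [207.6 360.8] 0.68 [644.9  -5.5  34. ]
drawer_knob top [203.7 363.3] 0.68 [ 546.4 -109.1   34. ]
latch_hinge scene [248.9 366.3] 0.71 [541.7 -90.7  60. ]
latch_hinge top [204.  362.2] 0.47 [ 542.3 -103.4   60. ]
latch_peg scene [225.2 343.4] 0.83 [545.2 -26.7  87. ]
latch_peg top [203.  334.4] 0.72 [540.1 -22.3  87. ]
snap_tin scene [168.8 281.8] 0.64 [647.6 252.1   0. ]
snap_tin wrist [253.4 323.1] 0.76 [573.4 117.    0. ]
chest rect 0.79 ((378.50885009765625, 175.86724853515625), (91.72969818115234, 71.10881042480469), 3.814074993133545)
7.1833 [577.4 173.4 102.4] 37.88948330213316 57.61345624910141
```

View pics/w3.png

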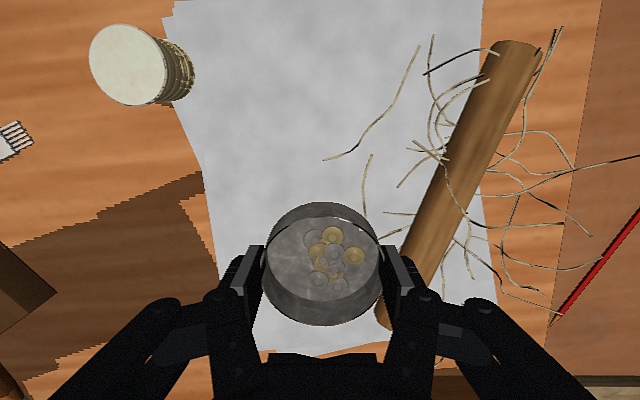

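The tin is held level at (322,265) with the snaps inside. I'll fit the chest pose from the chest-top corners in the first top picture, and check it against the scene camera.

```bash
cat > d.py <<'E'
from h import *
np.set_printoptions(precision=2,suppress=True)
f=cam("top"); s=cam("scene")
g=lambda x,y:(110+y/3-.33,210+x/3-.33)
C=np.array([atz(f,g(*p),72)[:2] for p in [(485,91),(651,108),(635,304),(467,288)]])
own=np.array([(-80,95),(80,95),(80,-95),(-80,-95)],float)
a=own-own.mean(0);b=C-C.mean(0)
U,S,V=np.linalg.svd(a.T@b);R=(U@np.diag([1,np.linalg.det(U@V)])@V).T;yaw=np.degrees(np.arctan2(R[1,0],R[0,0]))
o=C.mean(0);print("yaw",yaw,"o",o,"res",(own@R.T+o-C))
W=lambda x,y,z:np.r_[R@[x,y]+o,z]
inv=lambda p:R.T@(p[:2]-o)
print("hinge",W(-93.5,-97,60))
for n,p in dict(frontL=(388,97),frontR=(370,265)).items(): print(n,inv(atz(f,g(*p),63)))
print("knob own",inv(atz(f,(168.9,332.7),34)),inv(atz(s,(206.3,364.1),34)),"peg own",inv(atz(f,(204,334.8),87)),inv(atz(s,(221.8,338.9),87)),inv(atz(s,(225.2,343.4),87)))
print("drin own",inv(atz(f,(170,352.2),12)),inv(atz(s,(231.6,380.8),12)))
im=cv2.imread("pics/scene0.png"); P=[W(x,y,z) for x,y,z in [(-80,95,72),(80,95,72),(80,-95,72),(-80,-95,72)]]
P+=[W(-93.5,-97,60),W(-80-106,81,63),W(-80-106,-81,63),W(-80-106-12,0,34)]
im=cv2.resize(im[120:320,260:460],None,fx=3,fy=3)
for u,v in proj(s,P): cv2.circle(im,(int(3*(u-260)),int(3*(v-120))),4,(255,0,255),1)
it=cv2.resize(cv2.imread("pics/top0.png")[120:260,310:450],None,fx=3,fy=3)
for u,v in proj(f,P): cv2.circle(it,(int(3*(u-310)),int(3*(v-120))),4,(255,0,255),1)
cv2.imwrite("pics/ov.png",cv2.resize(np.hstack([im,cv2.copyMakeBorder(it,0,180,0,0,0)]),(800,470)))
E
python3 d.py
```

```text
yaw -94.48804130166447 o [ 626.57 -199.03] res [[-1.31 -0.39]
 [-1.08  1.04]
 [ 0.61 -0.07]
 [ 1.78 -0.58]]
hinge [537.19 -98.23  60.  ]
frontL [-173.25   82.97]
frontR [-174.31  -83.18]
knob own [-183.33    7.27] [-191.19   11.49] peg own [-168.02 -102.8 ] [-178.55  -94.37] [-165.48  -94.66]
drin own [-124.16   14.37] [-124.74   -5.97]
```

View pics/ov.png

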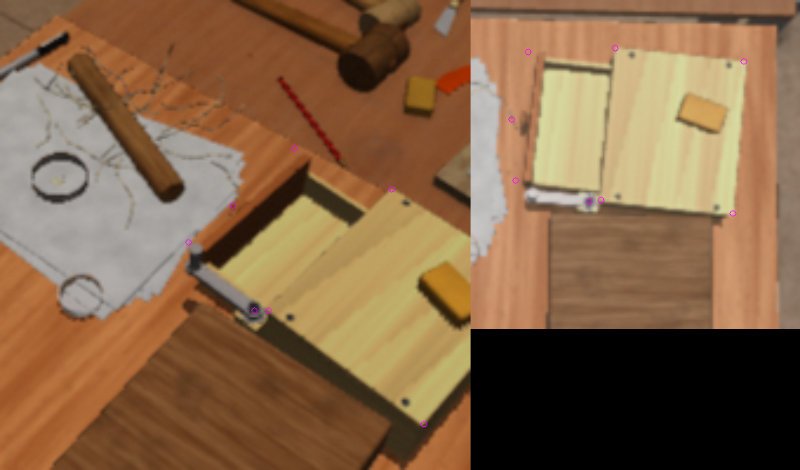

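The fit matches the chest corners in both cameras, with about 1–2 mm residual. The drawer is about 95 mm open, so the tin should go to world (637, -74). I'll carry it there level.

Emit:
arm_command(
  series=[
    {"dx": -0.1, "dy": 0.035, "dz": -0.02, "rx": 0, "ry": 0, "rz": 0, "hand": 0.4},
    {"dx": -0.25, "dy": 0.09, "dz": -0.05, "rx": 0, "ry": 0, "rz": 0, "hand": 0.4},
    {"dx": -0.45, "dy": 0.16, "dz": -0.1, "rx": 0, "ry": 0, "rz": 0, "hand": 0.4},
    {"dx": -0.7, "dy": 0.25, "dz": -0.1, "rx": 0, "ry": 0, "rz": 0, "hand": 0.4},
    {"dx": -1, "dy": 0.35, "dz": -0.1, "rx": 0, "ry": 0, "rz": 0, "hand": 0.4},
  ],
)

```text
t: 7.7
position: [602.9, 69.7, 112.9]
ee_rot: [179.9, -0.0, 84.5]
force: [-0.5, -0.4, -1.6]
gripper_width: 57.5
grasp_force: 37.9
```

Emit:
arm_command(
  series=[
    {"dx": -0.25, "dy": 0.09, "dz": 0, "rx": 0, "ry": 0, "rz": 0, "hand": 0.4},
    {"dx": -0.5, "dy": 0.17, "dz": 0, "rx": 0, "ry": 0, "rz": 0, "hand": 0.4},
    {"dx": -0.75, "dy": 0.26, "dz": 0, "rx": 0, "ry": 0, "rz": 0, "hand": 0.4},
    {"dx": -1, "dy": 0.35, "dz": 0, "rx": 0, "ry": 0, "rz": -0.024, "hand": 0.4},
  ],
)

```text
t: 8.03
position: [627.7, -34.6, 112.5]
ee_rot: [180.0, 0.0, 85.5]
force: [0.4, -0.2, -0.3]
gripper_width: 57.5
grasp_force: 37.9
```

Emit:
arm_command(
  series=[
    {"dx": -0.2, "dy": 0.07, "dz": 0, "rx": 0, "ry": 0, "rz": 0, "hand": 0.4},
    {"dx": -0.34, "dy": 0.12, "dz": 0, "rx": 0, "ry": 0, "rz": 0, "hand": 0.4},
    {"dx": -0.4, "dy": 0.134, "dz": 0, "rx": 0, "ry": 0, "rz": 0, "hand": 0.4},
    {"dx": -0.4, "dy": 0.134, "dz": 0, "rx": 0, "ry": 0, "rz": 0, "hand": 0.4},
    {"dx": -0.4, "dy": 0.134, "dz": 0, "rx": 0, "ry": 0, "rz": 0, "hand": 0.4},
    {"dx": -0.4, "dy": 0.134, "dz": 0, "rx": 0, "ry": 0, "rz": 0, "hand": 0.4},
  ],
)

```text
t: 8.53
position: [637.4, -72.3, 112.2]
ee_rot: [-180.0, -0.0, 85.6]
force: [0.8, 0.2, -1.2]
gripper_width: 57.8
grasp_force: 37.9
```

```bash
python3 c.py 4|tail -6;
```

```text
latch_peg top [169.5 405.6] 0.29 [ 641.2 -223.2   87. ]
latch_peg wrist [171.9 146.2] 0.86 [542.7 -26.4  87. ]
snap_tin scene [201.3 385.9] 0.87 [724.2 -28.6   0. ]
snap_tin wrist [254.7 324.6] 0.81 [ 635.9 -135.7    0. ]
chest rect 0.62 ((409.7515563964844, 177.9659881591797), (30.37772560119629, 69.70075988769531), 2.602562189102173)
9.4833 [637.8 -73.4 112.3] 37.87812169175595 57.54172917088391
```

View pics/w4.png

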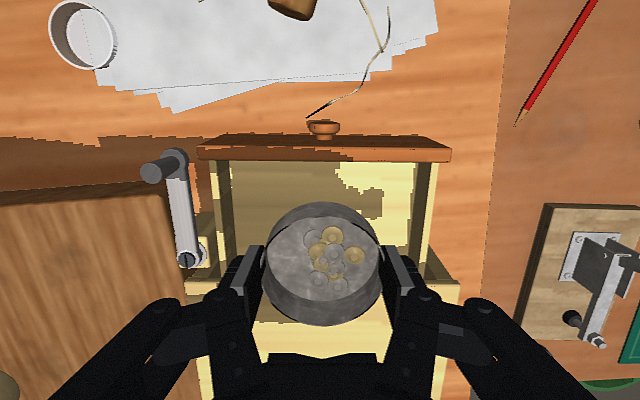

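The wrist view shows the tin over the drawer: drawer front at rows 137–160, knob at (323,130), chest corner at (458,283). A quick check of the fit in x before lowering:

```bash
cat > e.py <<'E'
from h import *
np.set_printoptions(precision=1,suppress=True)
f=cam("wrist");a=np.radians(-94.49);R=np.array([[np.cos(a),-np.sin(a)],[np.sin(a),np.cos(a)]]);o=np.array([626.6,-199.])
inv=lambda p:R.T@(p[:2]-o)
for n,(rc,z) in dict(outer=((148,323),63),inner=((160,323),63),frontL=((155,198),63),frontR=((157,451),63),corner=((283,458),72),wallL=((165,228),42),wallR=((165,418),42)).items(): print(n,inv(atz(f,rc,z)))
print("tcp",inv(readout.read_state()["position"]))
E
python3 e.py
```

```text
outer [-173.8    2.6]
inner [-166.2    2.7]
frontL [-169.3  -76.2]
frontR [-168.2   83.5]
corner [-81.5  96.5]
wallL [-157.9  -64.4]
wallR [-158.1   69.9]
tcp [-126.1    1.3]
```

Emit:
arm_command(
  series=[
    {"dx": 0, "dy": 0, "dz": 0.15, "rx": 0, "ry": 0, "rz": 0, "hand": 0.4},
    {"dx": 0, "dy": 0, "dz": 0.35, "rx": 0, "ry": 0, "rz": 0, "hand": 0.4},
    {"dx": 0, "dy": 0, "dz": 0.6, "rx": 0, "ry": 0, "rz": 0, "hand": 0.4},
    {"dx": 0, "dy": 0, "dz": 0.8, "rx": 0, "ry": 0, "rz": 0, "hand": 0.4},
    {"dx": 0, "dy": 0, "dz": 0.88, "rx": 0, "ry": 0, "rz": 0, "hand": 0.4},
    {"dx": 0, "dy": 0, "dz": 0.92, "rx": 0, "ry": 0, "rz": 0, "hand": 0.4},
    {"dx": 0, "dy": 0, "dz": 0.95, "rx": 0, "ry": 0, "rz": 0, "hand": 0.4},
    {"dx": 0, "dy": 0, "dz": 0.965, "rx": 0, "ry": 0, "rz": 0, "hand": 0.4},
    {"dx": 0, "dy": 0, "dz": 0.97, "rx": 0, "ry": 0, "rz": 0, "hand": 0.4},
    {"dx": 0, "dy": 0, "dz": 0.97, "rx": 0, "ry": 0, "rz": 0, "hand": 0.4},
  ],
)

```text
t: 10.37
position: [638.5, -73.4, 16.3]
ee_rot: [179.9, 0.0, 85.5]
force: [0.5, -0.7, -0.2]
gripper_width: 57.8
grasp_force: 37.9
```

Emit:
arm_command(
  series=[
    {"dx": 0, "dy": 0, "dz": 0.008, "rx": 0, "ry": 0, "rz": 0, "hand": 0.4},
    {"dx": 0, "dy": 0, "dz": 0.015, "rx": 0, "ry": 0, "rz": 0, "hand": 0.4},
    {"dx": 0, "dy": 0, "dz": 0.015, "rx": 0, "ry": 0, "rz": 0, "hand": 0.4},
  ],
)

```text
t: 10.62
position: [638.5, -73.5, 15.2]
ee_rot: [179.9, 0.0, 85.5]
force: [-2.2, -0.1, 6.0]
gripper_width: 57.6
grasp_force: 38.8
```

Touching the floor (6 N up). I'll release, opening only part way.

Emit:
arm_command(
  series=[
    {"dx": 0, "dy": 0, "dz": 0, "rx": 0, "ry": 0, "rz": 0, "hand": 0.75},
    {"dx": 0, "dy": 0, "dz": 0, "rx": 0, "ry": 0, "rz": 0, "hand": 0.85},
    {"dx": 0, "dy": 0, "dz": 0, "rx": 0, "ry": 0, "rz": 0, "hand": 0.9},
    {"dx": 0, "dy": 0, "dz": 0, "rx": 0, "ry": 0, "rz": 0, "hand": 0.9},
    {"dx": 0, "dy": 0, "dz": 0, "rx": 0, "ry": 0, "rz": 0, "hand": 0.9},
    {"dx": 0, "dy": 0, "dz": 0, "rx": 0, "ry": 0, "rz": 0, "hand": 0.9},
  ],
)

```text
t: 11.12
position: [637.8, -73.4, 13.7]
ee_rot: [-180.0, 0.0, 85.5]
force: [-0.8, 0.6, 0.1]
gripper_width: 77.0
grasp_force: 0.0
```

Emit:
arm_command(
  series=[
    {"dx": 0, "dy": 0, "dz": -0.1, "rx": 0, "ry": 0, "rz": 0, "hand": 0.9},
    {"dx": 0, "dy": 0, "dz": -0.3, "rx": 0, "ry": 0, "rz": 0, "hand": 0.9},
    {"dx": 0, "dy": 0, "dz": -0.6, "rx": 0, "ry": 0, "rz": 0, "hand": 0.9},
    {"dx": 0, "dy": 0, "dz": -1, "rx": 0, "ry": 0, "rz": 0, "hand": 0.9},
    {"dx": 0, "dy": 0, "dz": -1, "rx": 0, "ry": 0, "rz": 0, "hand": 0.9},
    {"dx": 0, "dy": 0, "dz": -1, "rx": 0, "ry": 0, "rz": 0, "hand": 0.9},
  ],
)

```text
t: 11.62
position: [639.9, -73.6, 117.3]
ee_rot: [179.7, 0.0, 85.5]
force: [-0.6, -0.8, -0.9]
gripper_width: 77.2
grasp_force: 0.0
```

```bash
python3 c.py 5
```

```text
drawer_in scene [232.8 383.5] 0.93 [631.4 -81.   12. ]
drawer_knob scene [207.3 362.3] 0.7 [647.9  -7.7  34. ]
drawer_knob wrist [118.9 324.8] 0.63 [645.  -10.8  34. ]
latch_hinge scene [253.3 368.1] 0.52 [535.  -99.9  60. ]
latch_hinge wrist [257.7 187.2] 0.84 [538.4 -98.6  60. ]
latch_peg scene [223.  341.2] 0.73 [546.9 -19.4  87. ]
latch_peg wrist [169.6 149.3] 0.77 [543.8 -26.6  87. ]
snap_tin scene [227.7 380.3] 0.68 [647.2 -63.1   0. ]
snap_tin wrist [192. 326.] 0.78 [641.5 -76.    0. ]
chest rect 0.88 ((410.7432861328125, 177.64743041992188), (28.516010284423828, 68.33853149414062), 2.602562189102173)
12.5667 [637.9 -73.4 113.9] 0.0 76.51432769556746
```

View pics/w5.png

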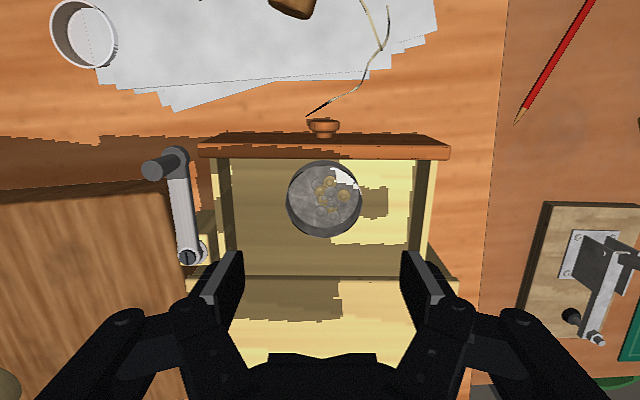

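The tin stands level in the drawer at (324,198), released. I'll shut the fingers, move out in front of the knob and push. First I'll check where the stick end lies.

```bash
cat >> e.py <<'E'
for rc in((5,270),(18,298),(8,318)): print("stick",inv(atz(f,rc,40)))
print("peg",inv(atz(f,(169.6,149.3),87)),"hinge",inv(atz(f,(257.7,187.2),60)))
E
python3 e.py | tail -4
```

```text
stick [-257.7  -30. ]
stick [-250.7  -13. ]
stick [-256.1   -0.6]
peg [-165.4  -95.6] hinge [-93.3 -95.3]
```

Emit:
arm_command(
  series=[
    {"dx": 0.3, "dy": 0.01, "dz": 0, "rx": 0, "ry": 0, "rz": 0, "hand": 0},
    {"dx": 0.6, "dy": 0.01, "dz": 0, "rx": 0, "ry": 0, "rz": 0, "hand": 0},
    {"dx": 0.9, "dy": 0.01, "dz": 0, "rx": 0, "ry": 0, "rz": 0, "hand": 0},
    {"dx": 0.92, "dy": 0.01, "dz": 0, "rx": 0, "ry": 0, "rz": 0, "hand": 0},
    {"dx": 0.92, "dy": 0.01, "dz": 0, "rx": 0, "ry": 0, "rz": 0, "hand": 0},
    {"dx": 0.92, "dy": 0.01, "dz": 0, "rx": 0, "ry": 0, "rz": 0, "hand": 0},
    {"dx": 0.92, "dy": 0.01, "dz": 0, "rx": 0, "ry": 0, "rz": 0, "hand": 0},
    {"dx": 0.92, "dy": 0.01, "dz": 0, "rx": 0, "ry": 0, "rz": 0, "hand": 0},
  ],
)

```text
t: 13.28
position: [645.9, 17.1, 113.8]
ee_rot: [-180.0, 0.0, 85.5]
force: [-0.8, -0.2, -0.1]
gripper_width: 0.2
grasp_force: 0.0
```

Emit:
arm_command(
  series=[
    {"dx": 0, "dy": 0, "dz": 0.35, "rx": 0, "ry": 0, "rz": 0, "hand": 0},
    {"dx": 0, "dy": 0, "dz": 0.65, "rx": 0, "ry": 0, "rz": 0, "hand": 0},
    {"dx": 0, "dy": 0, "dz": 0.82, "rx": 0, "ry": 0, "rz": 0, "hand": 0},
    {"dx": 0, "dy": 0, "dz": 0.82, "rx": 0, "ry": 0, "rz": 0, "hand": 0},
    {"dx": 0, "dy": 0, "dz": 0.82, "rx": 0, "ry": 0, "rz": 0, "hand": 0},
  ],
)

```text
t: 13.7
position: [645.3, 17.4, 31.1]
ee_rot: [-179.9, 0.0, 85.5]
force: [1.0, -0.5, 0.8]
gripper_width: 0.2
grasp_force: 0.0
```

Emit:
arm_command(
  series=[
    {"dx": -0.08, "dy": 0, "dz": 0, "rx": 0, "ry": 0, "rz": 0, "hand": 0},
    {"dx": -0.13, "dy": 0, "dz": 0, "rx": 0, "ry": 0, "rz": 0, "hand": 0},
    {"dx": -0.17, "dy": 0, "dz": 0, "rx": 0, "ry": 0, "rz": 0, "hand": 0},
    {"dx": -0.21, "dy": 0, "dz": 0, "rx": 0, "ry": 0, "rz": 0, "hand": 0},
    {"dx": -0.26, "dy": 0, "dz": 0, "rx": 0, "ry": 0, "rz": 0, "hand": 0},
    {"dx": -0.32, "dy": 0, "dz": 0, "rx": 0, "ry": 0, "rz": 0, "hand": 0},
    {"dx": -0.39, "dy": 0, "dz": 0, "rx": 0, "ry": 0, "rz": 0, "hand": 0},
    {"dx": -0.46, "dy": 0, "dz": 0, "rx": 0, "ry": 0, "rz": 0, "hand": 0},
    {"dx": -0.53, "dy": 0, "dz": 0, "rx": 0, "ry": 0, "rz": 0, "hand": 0},
    {"dx": -0.6, "dy": 0, "dz": 0, "rx": 0, "ry": 0, "rz": 0, "hand": 0},
    {"dx": -0.65, "dy": 0, "dz": 0, "rx": 0, "ry": 0, "rz": 0, "hand": 0},
    {"dx": -0.68, "dy": 0, "dz": 0, "rx": 0, "ry": 0, "rz": 0, "hand": 0},
  ],
)

```text
t: 14.7
position: [640.4, -50.5, 31.7]
ee_rot: [-180.0, 0.0, 85.5]
force: [0.5, 1.4, 2.2]
gripper_width: 0.3
grasp_force: 0.8
```

Emit:
arm_command(
  series=[
    {"dx": -0.05, "dy": 0, "dz": 0, "rx": 0, "ry": 0, "rz": 0, "hand": 0},
    {"dx": -0.1, "dy": 0, "dz": 0, "rx": 0, "ry": 0, "rz": 0, "hand": 0},
    {"dx": -0.16, "dy": 0, "dz": 0, "rx": 0, "ry": 0, "rz": 0, "hand": 0},
    {"dx": -0.22, "dy": 0, "dz": 0, "rx": 0, "ry": 0, "rz": 0, "hand": 0},
    {"dx": -0.27, "dy": 0, "dz": 0, "rx": 0, "ry": 0, "rz": 0, "hand": 0},
    {"dx": -0.31, "dy": 0, "dz": 0, "rx": 0, "ry": 0, "rz": 0, "hand": 0},
    {"dx": -0.35, "dy": 0, "dz": 0, "rx": 0, "ry": 0, "rz": 0, "hand": 0},
    {"dx": -0.38, "dy": 0, "dz": 0, "rx": 0, "ry": 0, "rz": 0, "hand": 0},
    {"dx": -0.4, "dy": 0, "dz": 0, "rx": 0, "ry": 0, "rz": 0, "hand": 0},
    {"dx": -0.42, "dy": 0, "dz": 0, "rx": 0, "ry": 0, "rz": 0, "hand": 0},
    {"dx": -0.43, "dy": 0, "dz": 0, "rx": 0, "ry": 0, "rz": 0, "hand": 0},
    {"dx": -0.43, "dy": 0, "dz": 0, "rx": 0, "ry": 0, "rz": 0, "hand": 0},
  ],
)

```text
t: 15.7
position: [637.5, -92.6, 31.8]
ee_rot: [180.0, 0.0, 85.5]
force: [-0.3, -0.2, -0.6]
gripper_width: 0.1
grasp_force: 0.0
```

Emit:
arm_command(
  series=[
    {"dx": -0.01, "dy": 0, "dz": 0, "rx": 0, "ry": 0, "rz": 0, "hand": 0},
    {"dx": -0.02, "dy": 0, "dz": 0, "rx": 0, "ry": 0, "rz": 0, "hand": 0},
    {"dx": -0.03, "dy": 0, "dz": 0, "rx": 0, "ry": 0, "rz": 0, "hand": 0},
    {"dx": -0.03, "dy": 0, "dz": 0, "rx": 0, "ry": 0, "rz": 0, "hand": 0},
  ],
)

```text
t: 16.03
position: [637.3, -95.5, 31.9]
ee_rot: [180.0, 0.0, 85.5]
force: [-0.3, 0.4, -0.5]
gripper_width: -0.2
grasp_force: 0.4
```

Continue in small steps until the force shows the stop.

Emit:
arm_command(
  series=[
    {"dx": -0.01, "dy": 0, "dz": 0, "rx": 0, "ry": 0, "rz": 0, "hand": 0},
    {"dx": -0.02, "dy": 0, "dz": 0, "rx": 0, "ry": 0, "rz": 0, "hand": 0},
    {"dx": -0.03, "dy": 0, "dz": 0, "rx": 0, "ry": 0, "rz": 0, "hand": 0},
    {"dx": -0.03, "dy": 0, "dz": 0, "rx": 0, "ry": 0, "rz": 0, "hand": 0},
  ],
)

```text
t: 16.37
position: [637.3, -96.0, 31.9]
ee_rot: [180.0, -0.2, 85.5]
force: [2.2, 14.0, 0.7]
gripper_width: 0.0
grasp_force: 6.9
```

Emit:
arm_command(
  series=[
    {"dx": -0.01, "dy": 0, "dz": 0, "rx": 0, "ry": 0, "rz": 0, "hand": 0},
    {"dx": -0.02, "dy": 0, "dz": 0, "rx": 0, "ry": 0, "rz": 0, "hand": 0},
    {"dx": -0.03, "dy": 0, "dz": 0, "rx": 0, "ry": 0, "rz": 0, "hand": 0},
    {"dx": -0.03, "dy": 0, "dz": 0, "rx": 0, "ry": 0, "rz": 0, "hand": 0},
  ],
)

```text
t: 16.7
position: [637.3, -96.2, 32.0]
ee_rot: [180.0, -0.4, 85.5]
force: [3.3, 27.4, 1.1]
gripper_width: 0.0
grasp_force: 13.7
```

The drawer is against its stop (27 N, no more travel). I'll back off, rise and look.

Emit:
arm_command(
  series=[
    {"dx": 0.15, "dy": 0, "dz": 0, "rx": 0, "ry": 0, "rz": 0, "hand": 0},
    {"dx": 0.4, "dy": 0, "dz": 0, "rx": 0, "ry": 0, "rz": 0, "hand": 0},
    {"dx": 0.4, "dy": 0, "dz": -0.3, "rx": 0, "ry": 0, "rz": 0, "hand": 0},
    {"dx": 0.5, "dy": -0.2, "dz": -0.6, "rx": 0, "ry": 0, "rz": 0, "hand": 0},
    {"dx": 0.6, "dy": -0.4, "dz": -0.9, "rx": 0, "ry": 0, "rz": 0, "hand": 0},
    {"dx": 0.6, "dy": -0.4, "dz": -0.9, "rx": 0, "ry": 0, "rz": 0, "hand": 0},
    {"dx": 0.6, "dy": -0.4, "dz": -0.9, "rx": 0, "ry": 0, "rz": 0, "hand": 0},
    {"dx": 0.6, "dy": -0.4, "dz": -0.9, "rx": 0, "ry": 0, "rz": 0, "hand": 0},
  ],
)

```text
t: 17.37
position: [601.8, -38.7, 121.9]
ee_rot: [179.9, 0.0, 85.5]
force: [0.2, -0.2, -0.9]
gripper_width: -0.1
grasp_force: 0.0
```

```bash
python3 c.py 6; python3 e.py|grep tcp; python3 -c "
from h import *
import h
f=cam('scene'); cv2.imwrite('pics/s6.png',cv2.resize(f['pixels'][150:330,280:520,::-1],None,fx=3,fy=3))"
```

```text
drawer_knob wrist [274.4 373.7] 0.57 [ 641.1 -110.2   34. ]
latch_hinge scene [252.8 368.5] 0.67 [536.6 -99.9  60. ]
latch_hinge wrist [289.9 246.2] 0.9 [538.2 -99.3  60. ]
latch_peg scene [227.  340.5] 0.73 [537.5 -24.7  87. ]
latch_peg top [224.8 304.4] 0.44 [476.4  60.6  87. ]
latch_peg wrist [219.  230.4] 0.7 [545.8 -28.3  87. ]
snap_tin top [225.4 238. ] 0.55 [475.6 262.6   0. ]
chest rect 0.92 ((403.0242004394531, 176.64328002929688), (43.207393646240234, 68.84615325927734), 1.023030161857605)
18.3167 [601.5 -38.4 121.9] 0.0 0.022314878391149658
tcp [-158.1  -37.6]
```

View pics/w6.png

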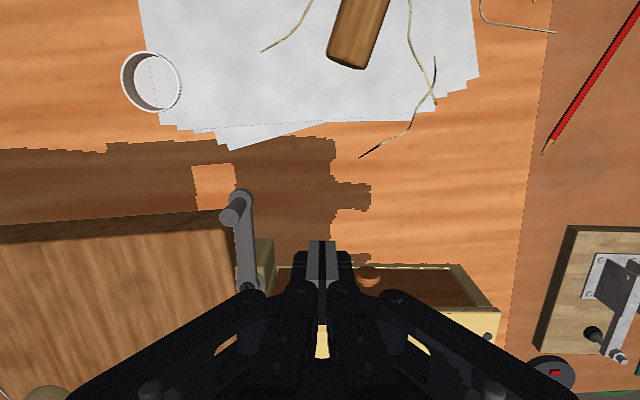

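The drawer front sits flush in the chest (knob at (368,272)), and the peg top is near (232,210). Next I'll go to the near side of the peg.

Emit:
arm_command(
  series=[
    {"dx": 0.03, "dy": -0.3, "dz": 0, "rx": 0, "ry": 0, "rz": 0, "hand": 0},
    {"dx": 0.07, "dy": -0.65, "dz": 0, "rx": 0, "ry": 0, "rz": 0, "hand": 0},
    {"dx": 0.07, "dy": -0.97, "dz": 0, "rx": 0, "ry": 0, "rz": 0, "hand": 0},
    {"dx": 0.07, "dy": -0.97, "dz": 0.1, "rx": 0, "ry": 0, "rz": 0, "hand": 0},
    {"dx": 0.07, "dy": -0.97, "dz": 0.4, "rx": 0, "ry": 0, "rz": 0, "hand": 0},
    {"dx": 0.07, "dy": -0.97, "dz": 0.55, "rx": 0, "ry": 0, "rz": 0, "hand": 0},
    {"dx": 0.07, "dy": -0.97, "dz": 0.55, "rx": 0, "ry": 0, "rz": 0, "hand": 0},
    {"dx": 0.07, "dy": -0.97, "dz": 0.55, "rx": 0, "ry": 0, "rz": 0, "hand": 0},
  ],
)

```text
t: 19.08
position: [505.1, -23.9, 66.4]
ee_rot: [-179.9, 0.0, 85.5]
force: [-0.3, 0.1, 0.4]
gripper_width: -0.1
grasp_force: 0.0
```

```bash
python3 e.py|grep tcp; python3 c.py 7 | grep -E "peg|hinge"
```

```text
tcp [-165.1 -134.1]
latch_hinge scene [250.2 367.1] 0.55 [540.1 -93.9  60. ]
latch_hinge top [169.5 407.5] 0.51 [ 646.8 -234.    60. ]
latch_peg scene [221.8 342.8] 0.52 [551.6 -20.2  87. ]
latch_peg wrist [274.9 403.2] 0.7 [544.6 -26.2  87. ]
```

View pics/w7.png

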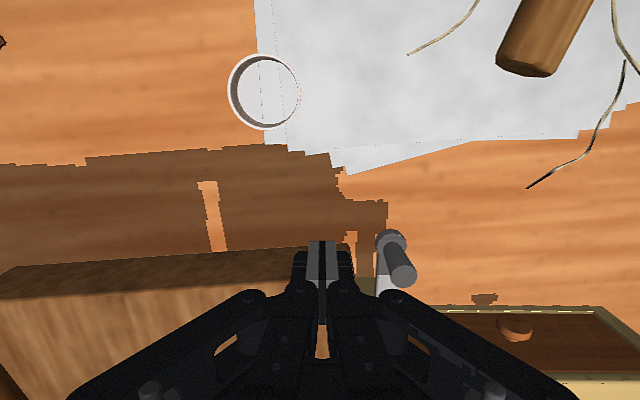

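The peg top, at (405,272), is just right of the shut fingers. First push is towards +y along the arc.

Emit:
arm_command(
  series=[
    {"dx": 0, "dy": 0.1, "dz": 0, "rx": 0, "ry": 0, "rz": 0, "hand": 0},
    {"dx": 0, "dy": 0.18, "dz": 0, "rx": 0, "ry": 0, "rz": 0, "hand": 0},
    {"dx": -0.02, "dy": 0.27, "dz": 0, "rx": 0, "ry": 0, "rz": 0, "hand": 0},
    {"dx": -0.04, "dy": 0.36, "dz": 0, "rx": 0, "ry": 0, "rz": 0, "hand": 0},
    {"dx": -0.07, "dy": 0.44, "dz": 0, "rx": 0, "ry": 0, "rz": 0, "hand": 0},
    {"dx": -0.1, "dy": 0.51, "dz": 0, "rx": 0, "ry": 0, "rz": 0, "hand": 0},
    {"dx": -0.14, "dy": 0.565, "dz": 0, "rx": 0, "ry": 0, "rz": 0, "hand": 0},
    {"dx": -0.19, "dy": 0.62, "dz": 0, "rx": 0, "ry": 0, "rz": 0, "hand": 0},
    {"dx": -0.23, "dy": 0.67, "dz": 0, "rx": 0, "ry": 0, "rz": 0, "hand": 0},
    {"dx": -0.23, "dy": 0.67, "dz": 0, "rx": 0, "ry": 0, "rz": 0, "hand": 0},
  ],
)

```text
t: 20.92
position: [571.3, -53.1, 66.9]
ee_rot: [179.9, 0.0, 85.5]
force: [-1.4, 0.2, -0.4]
gripper_width: -0.2
grasp_force: 0.0
```

```bash
cat >> e.py <<'E'
for c in("wrist","scene","top"):
    g=cam(c)
    for x in nets.tip_of(c,"latch_peg")[:1]:
        p=inv(atz(g,x["location"],87)); print("pegown",c,x["confidence"],p,"theta %.2f rad %.0f"%(np.arctan2(p[1]+97,-p[0]-93.5),np.hypot(p[1]+97,p[0]+93.5)))
E
python3 e.py|grep -E "tcp|pegown"
```

```text
tcp [-141.5  -67.2]
pegown wrist 0.68 [-146.1  -45.5] theta 0.78 rad 74
pegown scene 0.5 [-151.6  -45. ] theta 0.73 rad 78
```

Emit:
arm_command(
  series=[
    {"dx": 0, "dy": -0.12, "dz": 0, "rx": 0, "ry": 0, "rz": 0, "hand": 0},
    {"dx": 0.1, "dy": -0.14, "dz": 0, "rx": 0, "ry": 0, "rz": 0, "hand": 0},
    {"dx": 0.38, "dy": -0.14, "dz": 0, "rx": 0, "ry": 0, "rz": 0, "hand": 0},
    {"dx": 0.38, "dy": -0.14, "dz": 0, "rx": 0, "ry": 0, "rz": 0, "hand": 0},
    {"dx": 0.38, "dy": 0, "dz": 0, "rx": 0, "ry": 0, "rz": 0, "hand": 0},
    {"dx": 0.38, "dy": 0.2, "dz": 0, "rx": 0, "ry": 0, "rz": 0, "hand": 0},
    {"dx": 0.38, "dy": 0.2, "dz": 0, "rx": 0, "ry": 0, "rz": 0, "hand": 0},
    {"dx": 0.38, "dy": 0.2, "dz": 0, "rx": 0, "ry": 0, "rz": 0, "hand": 0},
  ],
)

```text
t: 21.93
position: [593.9, -15.3, 66.9]
ee_rot: [180.0, -0.0, 85.6]
force: [-0.1, 0.8, 0.1]
gripper_width: 0.2
grasp_force: 0.0
```

Emit:
arm_command(
  series=[
    {"dx": -0.12, "dy": 0, "dz": 0, "rx": 0, "ry": 0, "rz": 0, "hand": 0},
    {"dx": -0.22, "dy": 0.03, "dz": 0, "rx": 0, "ry": 0, "rz": 0, "hand": 0},
    {"dx": -0.31, "dy": 0.09, "dz": 0, "rx": 0, "ry": 0, "rz": 0, "hand": 0},
    {"dx": -0.37, "dy": 0.12, "dz": 0, "rx": 0, "ry": 0, "rz": 0, "hand": 0},
    {"dx": -0.43, "dy": 0.15, "dz": 0, "rx": 0, "ry": 0, "rz": 0, "hand": 0},
    {"dx": -0.5, "dy": 0.17, "dz": 0, "rx": 0, "ry": 0, "rz": 0, "hand": 0},
    {"dx": -0.57, "dy": 0.19, "dz": 0, "rx": 0, "ry": 0, "rz": 0, "hand": 0},
    {"dx": -0.62, "dy": 0.2, "dz": 0, "rx": 0, "ry": 0, "rz": 0, "hand": 0},
    {"dx": -0.66, "dy": 0.2, "dz": 0, "rx": 0, "ry": 0, "rz": 0, "hand": 0},
    {"dx": -0.68, "dy": 0.2, "dz": 0, "rx": 0, "ry": 0, "rz": 0, "hand": 0},
    {"dx": -0.68, "dy": 0.2, "dz": 0, "rx": 0, "ry": 0, "rz": 0, "hand": 0},
  ],
)

```text
t: 22.85
position: [607.5, -85.5, 66.7]
ee_rot: [-180.0, 0.0, 85.5]
force: [-0.5, -0.4, 0.0]
gripper_width: 0.1
grasp_force: 0.0
```

```bash
python3 e.py|grep -E "tcp|pegown"
```

```text
tcp [-111.9  -28. ]
pegown scene 0.49 [-97.7 -20.8] theta 1.52 rad 76
```

Emit:
arm_command(
  series=[
    {"dx": -0.015, "dy": 0, "dz": 0, "rx": 0, "ry": 0, "rz": 0, "hand": 0},
    {"dx": -0.025, "dy": 0, "dz": 0, "rx": 0, "ry": 0, "rz": 0, "hand": 0},
    {"dx": -0.025, "dy": 0, "dz": 0, "rx": 0, "ry": 0, "rz": 0, "hand": 0},
    {"dx": -0.025, "dy": 0, "dz": 0, "rx": 0, "ry": 0, "rz": 0, "hand": 0},
  ],
)

```text
t: 23.53
position: [607.6, -87.6, 66.8]
ee_rot: [180.0, 0.0, 85.5]
force: [-0.1, 0.1, 0.1]
gripper_width: -0.1
grasp_force: 0.1
```

Emit:
arm_command(
  series=[
    {"dx": 0.15, "dy": 0, "dz": 0, "rx": 0, "ry": 0, "rz": 0, "hand": 0},
    {"dx": 0.5, "dy": 0, "dz": 0, "rx": 0, "ry": 0, "rz": 0, "hand": 0},
    {"dx": 0.8, "dy": 0.05, "dz": -0.3, "rx": 0, "ry": 0, "rz": 0, "hand": 0},
    {"dx": 0.8, "dy": 0.05, "dz": -0.7, "rx": 0, "ry": 0, "rz": 0, "hand": 0},
    {"dx": 0.8, "dy": 0.05, "dz": -1, "rx": 0, "ry": 0, "rz": 0, "hand": 0},
    {"dx": 0.8, "dy": 0.05, "dz": -1, "rx": 0, "ry": 0, "rz": 0, "hand": 0},
    {"dx": 0.8, "dy": 0.05, "dz": -1, "rx": 0, "ry": 0, "rz": 0, "hand": 0},
  ],
)

```text
t: 24.12
position: [620.2, -7.2, 169.0]
ee_rot: [179.7, -0.0, 85.6]
force: [0.4, 0.4, -0.9]
gripper_width: 0.0
grasp_force: 0.0
```

```bash
python3 e.py|grep -E "tcp|pegown"; python3 c.py 8 >/dev/null
```

```text
tcp [-190.3  -22.7]
pegown scene 0.82 [-97.5 -24.2] theta 1.52 rad 73
```

View pics/w8.png

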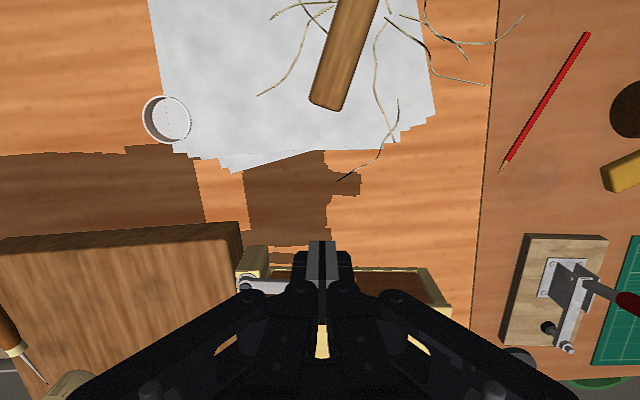

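The bar runs level from the pivot (245,287) across the drawer front, at about 1.52–1.57 rad. The gripper is clear of everything, so I'm handing in.

```bash
python3 -c "
from bench import ticket
print(ticket.hand_in())"
```

```text
the job is handed in; nothing more can be done
None
```

I handed the job in at about 24 s of the 64 s, but no verdict came back: the tin is standing level in the drawer, the drawer is against its stop, and the latch is across the front at about 1.52 rad by the scene camera; I viewed 11 pictures, one over the limit of 10.

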